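Index the flange drilling jig to the marked tooth and fit its bush plate

ROBOT

A 6-joint arm with a two-finger parallel gripper is mounted at the origin on a cart in front of the work surface, level with it; the furniture and walls round the work are solid. World frame = base frame: x ahead of the robot, y to its left, z up, the work surface at z = 0. Lengths are in mm, angles in rad, forces in N, time in s.
With the tool pointing down it reaches from about 250 to 775 mm from the base axis. Payload 8.9 kg.
Tool frame: the origin (TCP) lies midway between the tips of the shut fingers; the grasp point (between the pads) lies 19 mm behind it; z points along the fingers, y is the direction in which the jaws open and shut (so a half turn about z gives the same grasp; the last joint's range is limited). The gripper opens to 85 mm and grips with 20 to 120 N. Pads are 22 mm wide; open, the fingers measure 114 mm over their backs; the gripper's body (76 mm by 85 mm) begins 54 mm behind the grasp point. The pads swing forward as they close: fully open they stand 13 mm farther back than shut.
Start: joints at [1.19, 0.291, -0.153, 1.127, 0, 1.431], TCP at [125.706, 509.727, 231.305] pointing down, gripper open.
Joint ranges: [-2.52, 2.52], [-0.91, 1.74], [-1.3, 1.37], [-1.96, 2.02], [-1.52, 1.47], [-3.14, 3.14]. Speed limits (rad/s): [2.22, 2.22, 2.79, 3.14, 3.14, 3.14].

INTERFACE

Orientations are given as a unit quaternion [x, y, z, w].
In Python, from bench import r, cams, spotter gives the robot as it stands.
- The arm moves only by the tool jog_arm, never from a script. Its argument "plan" is a list of rows, each an object with "translation": the shift along the tool's x, y, z each as a share of 0.4 m, from -1 to 1, a list of three; "yaw": the turn about the tool's z as a share of 90 degrees, from -1 to 1. In form: [{"translation": [dx, dy, dz], "yaw": yaw}, ...]. A call has 1 to 20 rows; each row shifts and turns the commanded pose from where the row before left it, along the tool's axes as they then stand; what a row does not reach is not made up. A row lasts 1/8 s, in which the tool goes at most 62.5 mm and 10.7 degrees, less where a joint would pass 70% of its speed; a pose out of reach is approached as far as the arm can. A call with a number of a shift or a turn outside -1 to 1 is refused whole. A call with a gripper value outside its range is refused whole. "grip" is the gripper command: -1 is shut, 1 is fully open, values between are in proportion, set as the call begins (left out, the last holds). The fingers move at their own pace and stop on an object; "squeeze" is the grip in N (left out, the last holds). Time passes only in rows, so rows that do not move let the fingers close. It gives the time, the measured TCP pose, the force and the opening at its end, in the units of the state.
- r.observe(): the state, without advancing time (a new reading comes with each control period).
- cams.capture(name): name is "side" or "top"; returns a dict with "color" (420x560x3 uint8, red, green, blue), "fov_y" (degrees; the focal length in pixels is half the picture's height over the tangent of half this angle, whatever the lens; pixels are square), "cx", "cy" (the principal point, pixels), "distortion" ([k1, k2, p1, p2, k3] as OpenCV has them; the pictures are not rectified), "pose" (4x4, takes a point from camera to world coordinates). Camera axes: x right, y down, z forward; pixel columns grow to the right and rows downward; lengths in mm; the calibration is good to about 2 mm. A picture is of the moment at which its call begins. There is no depth.
- r.close_job(): hands the job in, once; it reports no verdict.
Trained networks look in a picture, given as the dict that the camera call returned (one of the last four; its "shot" number tells which), for a name from the list of things; names that differ only in an ending like _2 or _b are one class to them, and where a whole thing is asked for, a point or a joint stands for the part that bears it (a point fixed in the world has none). Each returns a list of dicts, best first, with "p" (0 to 1); they miss things now and then, are a little off and sometimes report something else, mostly with a low value. They report only what shows in the picture. A call takes as long as a camera call.
- spotter.cut_out(picture, label): "pixels" (420x560 bool, what is visible of it) and "xy" ([column, row] in pixels, amid what is visible of it).
- spotter.tip_of(picture, label): "xy" ([column, row] in pixels: a listed point, or the origin of a listed thing).
The state is a dict: "time_s": time; "joints": joint angles; "qvel": joint speeds; "tau": joint torques, N m; "tcp_pos": TCP position; "tcp_rot": TCP orientation; "force": force on the tool from outside, world axes, zero at the start; "ft_torque": the same for the moment, N m; "opening": finger opening in mm.
Only numpy, scipy, OpenCV 4.12 (cv2) and the standard library are available. Lean on these libraries where they do the work, as an engineer would, in place of code of your own. Each camera call takes 0.05 s, during which the arm holds its last target. There are 200 camera calls.

TASK

Set the flange drilling jig for the next bolt hole: turn its black knob clockwise until the sprung pawl has dropped in at the tooth that carries the round-headed stud, and leave the wheel resting against the pawl there, not a tooth further. Then take the loose bush plate by its grip and lower it over the two dowel pins, without dropping or forcing it, until it lies flat on its rest with the drill bush over the flange. Leave the other things on the bench where they are.

Things in the scene. Friction and masses are not known exactly. Their poses are not given: they have to be found in the camera images.
- index_wheel (a joint): Ratchet wheel, 200 mm across, 16 saw teeth (0.393 rad each), upright axis; knob and flange turn with it. Grows clockwise from above; 0 = stud's tooth caught. Starts 2 to 4 teeth short (about -0.79, -1.18 or -1.57). Turning needs 0.3 N m; a tooth clicks in at its seat: turn 0.05 to 0.2 past to be sure; let go, the pawl's spring takes it back to the tooth last caught, where it stops.
- pawl (a joint): Sprung pawl: dark steel finger 65 mm long, lying level on the jig's robot side, pivoted on an upright bolt, its nose in the wheel's teeth. Value in rad: about 0 with the nose at the foot of a tooth; grows to about 0.2 as it rides up to a crest, then snaps back to 0.
- knob_grip (a point): Centre of the knob's grip bar, on the wheel's axis, 130 mm above the bench. The bar is black, 66 mm long (this point's x), 15 mm thick (y), 30 mm high (15 mm above and below this point), rounded. Under it a neck 13 mm thick; a round boss 28 mm wide begins 22 mm below this point. The axes turn with the wheel; z is up.
- stud (a point): Top of the round-headed stud, 11 mm across, 10 mm high, dark steel, on the wheel's rim 88 mm from the axis, on the crest of the tooth to be caught. 42 mm above the bench.
- stud_home (a point): Fixed point of the jig where the stud's top stands when its tooth is caught (just clockwise of the pawl's nose).
- plate_grip (a point): Centre of the bush plate's grip bar: a dark U handle across the plate, bar 62 mm long (this point's y), 12 mm thick (x), 20 mm high, 18 mm free under it, 40 mm clear between its two posts. This point is 40 mm above the plate's underside, over its centre of mass; the plate lies flat at the start. x points to the nose with the bush (64 mm ahead), z up; mid-point of the dowel holes 28 mm behind.
- rest (a point): On the flat top of the jig's steel rest block (96 x 68 mm), half-way between the two dowel pins, 58 mm above the bench. Pins 64 mm apart along this point's y, 10 mm thick, 20 mm high, top 4 mm tapered. x points to the wheel's axis, 156 mm away; z up. The seated plate has its axes along these, its grip centre 28 mm ahead in x and 40 mm above this point; its nose clears the flange by 6 mm.
- bush (a point): Centre of the drill bush's hole on the underside of the bush plate.
- bush_home (a point): Fixed point of the jig where the bush's hole on the plate's underside lies when the plate is seated, over the flange's bolt circle, 58 mm above the bench.
- jig: The drilling jig: grey base plate 236 x 306 x 16 mm, fixed to the bench, with rest block, dowel pins and pawl. Origin on the bench under the wheel's axis; x away from the robot at yaw 0. The pawl is at its -x side, the rest at its -y side (the robot's right).
- bush_plate: Loose aluminium plate, 12 mm thick, about 0.45 kg: rear part 68 x 92 mm with two 12 mm dowel holes 64 mm apart, and a nose 44 mm wide with a steel drill bush at its end; 130 mm long in all, with the grip on top. Origin on the underside, half-way between the dowel holes; x to the nose, z up.
- mug: Bystander: grey-blue mug, 85 x 115 x 88 mm, origin under its middle.
- oil_can: Bystander: red oil can with a spout, 80 x 142 x 174 mm, origin under its middle.
- tape_measure: Bystander: yellow tape measure, 68 x 72 x 34 mm, origin under its middle.
- marker: Bystander: paint marker, 136 mm long, origin under its middle.
- nut_a: Bystander: steel lock nut, 41 x 47 x 18 mm, origin under its middle.

How it is judged (in metres and radians):
On the way, in this order (a step that is already met when the one before it is completed fails the run):
1. the pawl lies at the foot of the tooth with the stud and the wheel stands against it (horizontal distance between stud and stud_home below 0.005 m and value of joint pawl below 0.05 rad), for 0.3 s.
2. the bush plate lies flat on its rest over both dowel pins, its bush over the flange (distance between bush and bush_home below 0.004 m and angle between the z axis of bush_plate and the z axis of jig, either way round below 0.03 rad), for 0.2 s.
At the end, for the whole second after the job is handed in: The stud stands within 5 mm of its place at the caught tooth with the pawl's nose down at the foot of that tooth (pawl below 0.05 rad), and the bush plate lies still and flat on its rest over both dowel pins (within 0.03 rad of level), its bush within 4 mm of its place over the flange (all of step 1 and all of step 2 and angle between bush_plate's own z axis and vertical below 0.03 rad and linear speed of bush_plate below 0.01 m/s); the robot touches nothing.
It fails at once if a bystander is pushed more than 30 mm (distance of any of mug, oil_can, tape_measure, marker, nut_a from where it was at the start of the episode above 0.03 m).
It fails at once if the bush plate is dropped or forced on the jig (over 80 N) (contact force between bush_plate and jig above 80 N).
It also fails if it takes over 67 s, if anything falls off the work surface, if the arm or the gripper's body presses on something with over 40 N, if the wrist force passes 120 N, or if a joint passes its speed limit or range.

## Working session

There is one attempt and no reset: what is moved stays moved. The work goes in short steps, Python scripts to look and compute and a tool call to move; the robot and the scene stay as the last step left them, time stands still between calls to the robot, and variables do not carry over. Pictures are saved under pics/ and viewed, about 8 in all and at most 12, crops included, and the job is handed in when it is done.

Besides the shell and the picture viewer there is one more tool, called after "Emit:" as name(argument=value, ...), one argument or row to a line, values as JSON. jog_arm: Moves the arm, as the interface text tells. Its arguments: {"type":"object","properties":{"plan":{"type":"array","items":{"type":"object","properties":{"translation":{"type":"array","items":{"type":"number"}},"yaw":{"type":"number"}}}},"grip":{"type":"number"},"squeeze":{"type":"number"}},"required":["plan"]}

```bash
ls; mkdir -p pics; cat > h.py <<'E'
import numpy as np, cv2
from bench import r, cams, spotter
def K(p):
    f=210/np.tan(np.radians(p['fov_y'])/2); return np.array([[f,0,p['cx']],[0,f,p['cy']],[0,0,1.]])
def at_z(p,xy,z):
    u=cv2.undistortPoints(np.array([[xy]],float),K(p),np.array(p['distortion'],float))[0,0]
    T=np.array(p['pose']); d=T[:3,:3]@[u[0],u[1],1]; o=T[:3,3]
    return o+d*(z-o[2])/d[2]
def proj(p,X):
    T=np.linalg.inv(np.array(p['pose'])); rv,_=cv2.Rodrigues(T[:3,:3])
    return cv2.projectPoints(np.array(X,float).reshape(-1,1,3),rv,T[:3,3],K(p),np.array(p['distortion'],float))[0][:,0]
def save(p,n,crop=None,s=1):
    im=p['color'][:,:,::-1]
    if crop: im=im[crop[1]:crop[3],crop[0]:crop[2]]
    cv2.imwrite('pics/'+n,cv2.resize(im,None,fx=s,fy=s,interpolation=cv2.INTER_CUBIC))
def tri(ps,xys):
    A=np.zeros((3,3));b=np.zeros(3)
    for p,xy in zip(ps,xys):
        o=np.array(p['pose'])[:3,3]; d=at_z(p,xy,0)-o; d/=np.linalg.norm(d); M=np.eye(3)-np.outer(d,d); A+=M;b+=M@o
    return np.linalg.solve(A,b)
E
python3 - <<'E'
from h import *
np.set_printoptions(precision=1,suppress=True)
o=r.observe(); print(o['time_s'],o['tcp_pos'],o['tcp_rot'],o['opening'],o['force'])
P={n:cams.capture(n) for n in('top','side')}
for n,p in P.items():
    save(p,n+'0.png'); print(n,np.array(p['pose']),p['fov_y'])
Z=dict(knob_grip=130,stud=42,stud_home=42,plate_grip=40,rest=58,bush=0,bush_home=58,jig=0,bush_plate=0,mug=0,oil_can=0,tape_measure=0,marker=0,nut_a=0)
for l,z in Z.items():
    xs=[]
    for n,p in P.items():
        t=spotter.tip_of(p,l)
        for d in t[:2]: print(l,n,round(d['p'],2),np.array(d['xy']),at_z(p,d['xy'],z))
        xs.append(t[0]['xy'] if t else None)
    if None not in [type(x) if x is None else 1 for x in xs] and all(x is not None for x in xs): print('  tri',tri(list(P.values()),xs))
E
```

```text
pics
0.0 [125.6 509.3 230.7] [ 0.1  1.  -0.  -0. ] 85.64853497987642 [-0.2  0.2 -0.6]
top [[   0.    -1.     0.1  357.4]
 [  -1.    -0.     0.    -9.7]
 [  -0.    -0.1   -1.  1567.6]
 [   0.     0.     0.     1. ]] 46.37747026086893
side [[  -1.    -0.1    0.1  464.7]
 [  -0.1    0.6   -0.8 1034.1]
 [   0.    -0.8   -0.6  914.1]
 [   0.     0.     0.     1. ]] 49.107104915819605
knob_grip top 0.77 [289.8 216.2] [517.9 -43.7 130. ]
knob_grip side 0.69 [290.4 192.5] [516.5 -45.5 130. ]
  tri [517.1 -43.6 131.5]
stud top 0.96 [317.  219.2] [ 519.1 -131.    42. ]
stud top 0.38 [390.7 176.1] [ 659.  -366.4   42. ]
stud side 0.78 [290.9 198.7] [ 518.4 -133.5   42. ]
  tri [ 518.6 -130.8   44.1]
stud_home top 0.89 [293.5 246.8] [432.1 -57.9  42. ]
stud_home top 0.44 [190.9 213.3] [534.1 265.4  42. ]
stud_home side 0.79 [320.5 219.5] [422.9 -39.3  42. ]
  tri [427.5 -57.9  27.5]
plate_grip top 0.97 [190.9 212. ] [538.4 265.9  40. ]
plate_grip side 0.71 [317.8 215.8] [431.3 -58.7  40. ]
plate_grip side 0.67 [277.9 297.7] [522.2 275.4  40. ]
  tri [475.2 226.7 274.8]
rest top 0.56 [338.8 215.6
[... 778 characters left out ...]
 8.4]
oil_can top 0.93 [389.9 177.7] [ 662.  -373.4    0. ]
oil_can side 0.94 [254.1 167.8] [ 667.1 -362.2    0. ]
  tri [ 666.4 -375.6   -9.3]
tape_measure top 0.9 [173.7 274. ] [342.9 323.3   0. ]
tape_measure top 0.21 [228.8 174.3] [667.9 152.7   0. ]
tape_measure side 0.58 [353.  328.2] [334.7 317.8   0. ]
tape_measure side 0.31 [289.9 179.8] [ 532.2 -300.     0. ]
  tri [339.3 322.4   6.4]
marker top 0.55 [207.4 281.3] [321.3 214.2   0. ]
marker side 0.73 [356.6 295. ] [321.3 210.6   0. ]
marker side 0.44 [318.2 218.2] [428.2 -96.7   0. ]
  tri [321.6 213.7   3.4]
nut_a top 0.59 [225.7 175.7] [663.2 162.7   0. ]
nut_a side 0.54 [230.1 274.1] [661.9 170.6   0. ]
  tri [664.1 163.5  -7.4]
```

```bash
python3 - <<'E'
import cv2
a=cv2.imread('pics/top0.png')[150:300,150:400]; b=cv2.imread('pics/side0.png')
cv2.imwrite('pics/topc.png',cv2.resize(a,(800,480),interpolation=cv2.INTER_CUBIC))
cv2.imwrite('pics/sidec.png',cv2.resize(b[140:360,180:400],(720,720),interpolation=cv2.INTER_CUBIC)[:600])
E
```

```text
(no output)
```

View pics/topc.png

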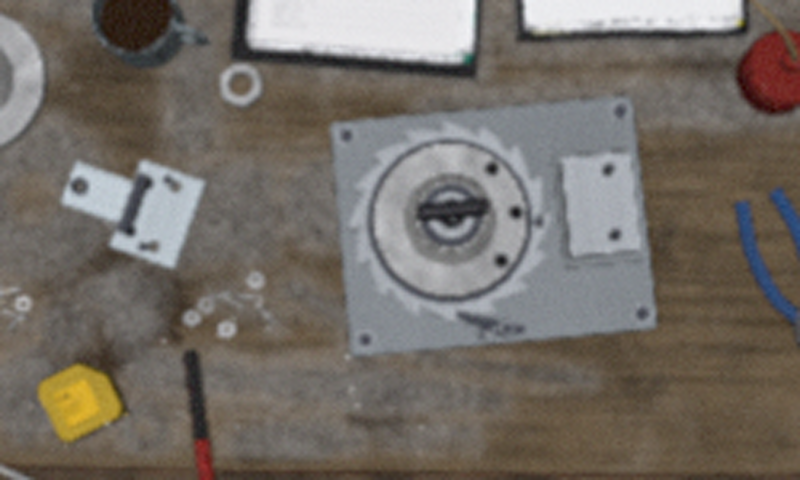

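View pics/sidec.png

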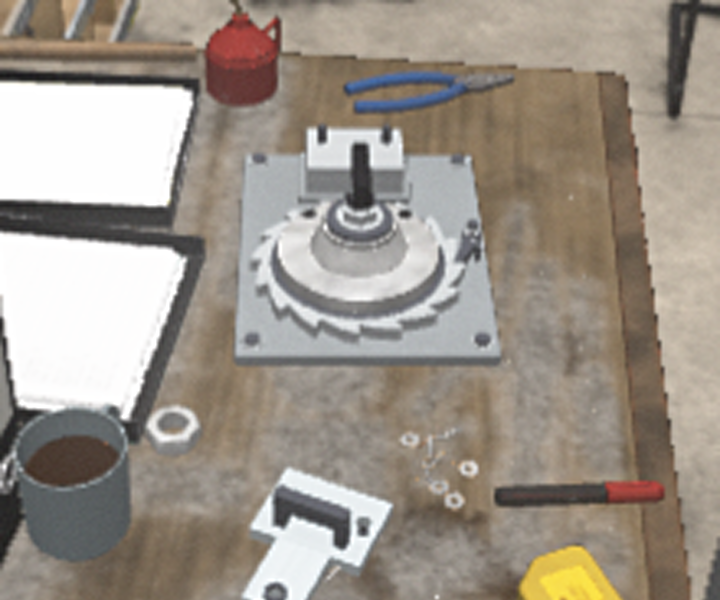

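```bash
cat >> h.py <<'E'
from scipy.spatial.transform import Rotation as R
def go(target,head):
    """shares of 0.4 m in the tool axes as they stand, then yaw shares of 90 deg to bring tool y to world heading(s)"""
    o=r.observe(); M=R.from_quat(o['tcp_rot']).as_matrix()
    d=M.T@(np.array(target)-o['tcp_pos'])/400; h=np.arctan2(M[1,1],M[0,1])
    print('t',o['time_s'],'tcp',np.round(o['tcp_pos'],1),'head',round(h,3),'F',np.round(o['force'],1),'op',round(o['opening'],1),'j6',round(o['joints'][5],3),'tilt z',np.round(M[:,2],4))
    y=-(head-h); y=(y+np.pi)%(2*np.pi)-np.pi
    print('shift shares',np.round(d,4),'yaw shares',round(y/(np.pi/2),4),'rad',round(y,3))
E
python3 - <<'E'
from h import *
go([517.3,-44,200],0.09+np.pi)
p=cams.capture('top')
# bar direction from cutout
for n in ('top','side'):
    p=cams.capture(n)
    for l in ('knob_grip',):
        c=spotter.cut_out(p,l)
        for d in c[:2]: print(n,l,d['p'],d['pixels'].sum(),d['xy'])
# dark bar pixels around (289.8,216)
p=cams.capture('top'); g=p['color'].mean(2)[206:228,274:306]
ys,xs=np.nonzero(g<60); W=np.array([at_z(p,(x+274,y+206),145)[:2] for x,y in zip(xs,ys)]); c=W.mean(0); u,s,v=np.linalg.svd(W-c); print(len(W),c,v[0],s)
E
```

```text
t 1.5 tcp [125.7 509.7 231.3] head 1.329 F [ 0. -0. -0.] op 85.4 j6 1.431 tilt z [-0. -0. -1.]
shift shares [-1.282  -1.1096  0.0782] yaw shares -1.2112 rad -1.903
top knob_grip 0.55 2759 [287.0, 220.3]
side knob_grip 0.58 2246 [288.5, 219.6]
94 [518.6254134  -47.15894743] [-0.11352262  0.99353541] [167.35113474  50.94769491]
```

Emit:
jog_arm(
  plan=[
    {"translation":[-0.1,-0.085,0]},
    {"translation":[-0.11,-0.095,0]},
    {"translation":[-0.11,-0.095,0]},
    {"translation":[-0.11,-0.095,0]},
    {"translation":[-0.11,-0.095,0]},
    {"translation":[-0.11,-0.095,0]},
    {"translation":[-0.11,-0.095,0]},
    {"translation":[-0.11,-0.095,0]},
    {"translation":[-0.11,-0.095,0]},
    {"translation":[-0.11,-0.095,0]},
    {"translation":[-0.11,-0.095,0]},
    {"translation":[-0.08,-0.075,0.05]},
    {"translation":[0,0,0.028]},
    {"translation":[0,0,0]},
  ],
  grip=1,
)

```text
$.plan[0]: bad value
```

Emit:
jog_arm(
  plan=[
    {"translation":[0,0,0],"yaw":-0.11},
    {"translation":[0,0,0],"yaw":-0.11},
    {"translation":[0,0,0],"yaw":-0.11},
    {"translation":[0,0,0],"yaw":-0.11},
    {"translation":[0,0,0],"yaw":-0.11},
    {"translation":[0,0,0],"yaw":-0.11},
    {"translation":[0,0,0],"yaw":-0.11},
    {"translation":[0,0,0],"yaw":-0.11},
    {"translation":[0,0,0],"yaw":-0.11},
    {"translation":[0,0,0],"yaw":-0.11},
    {"translation":[0,0,0],"yaw":-0.115},
    {"translation":[0,0,0]},
    {"translation":[0,0,0]},
  ],
)

```text
$.plan[11]: bad value
```

```bash
python3 - <<'E'
from h import *
go([517.3,-44,115],0.105+np.pi)
E
```

```text
t 1.8 tcp [125.7 509.7 231.3] head 1.329 F [ 1.   0.  -0.1] op 85.1 j6 1.431 tilt z [-0.  0. -1.]
shift shares [-1.282  -1.1096  0.2908] yaw shares -1.2208 rad -1.918
```

Emit:
jog_arm(
  plan=[
    {"translation":[-0.1,-0.085,0],"yaw":0},
    {"translation":[-0.11,-0.095,0],"yaw":0},
    {"translation":[-0.11,-0.095,0],"yaw":0},
    {"translation":[-0.11,-0.095,0],"yaw":0},
    {"translation":[-0.11,-0.095,0],"yaw":0},
    {"translation":[-0.11,-0.095,0],"yaw":0},
    {"translation":[-0.11,-0.095,0],"yaw":0},
    {"translation":[-0.11,-0.095,0],"yaw":0},
    {"translation":[-0.11,-0.095,0],"yaw":0},
    {"translation":[-0.11,-0.095,0],"yaw":0},
    {"translation":[-0.11,-0.095,0],"yaw":0},
    {"translation":[-0.08,-0.075,0.05],"yaw":0},
    {"translation":[0,0,0.028],"yaw":0},
    {"translation":[0,0,0],"yaw":0},
  ],
  grip=1,
)

```text
time_s: 3.55
tcp_pos: [515.4, -43.5, 199.2]
tcp_rot: [0.121, 0.993, 0.0, -0.001]
force: [0.3, 0.4, -0.4]
opening: 85.1
```

Emit:
jog_arm(
  plan=[
    {"translation":[0,0,0],"yaw":-0.11},
    {"translation":[0,0,0],"yaw":-0.11},
    {"translation":[0,0,0],"yaw":-0.11},
    {"translation":[0,0,0],"yaw":-0.11},
    {"translation":[0,0,0],"yaw":-0.11},
    {"translation":[0,0,0],"yaw":-0.11},
    {"translation":[0,0,0],"yaw":-0.11},
    {"translation":[0,0,0],"yaw":-0.11},
    {"translation":[0,0,0],"yaw":-0.11},
    {"translation":[0,0,0],"yaw":-0.11},
    {"translation":[0,0,0],"yaw":-0.115},
    {"translation":[0,0,0],"yaw":0},
    {"translation":[0,0,0],"yaw":0},
  ],
)

```text
time_s: 5.18
tcp_pos: [516.4, -43.3, 200.6]
tcp_rot: [0.739, -0.674, 0.0, -0.0]
force: [0.1, -1.1, -0.1]
opening: 85.6
```

```bash
python3 - <<'E'
from h import *
go([517.3,-44,115],0.105+np.pi)
E
```

```text
t 5.175 tcp [516.4 -43.3 200.6] head -3.049 F [ 0.1 -1.1 -0.1] op 85.6 j6 -1.889 tilt z [ 6.e-04 -1.e-04 -1.e+00]
shift shares [ 0.0019 -0.0019  0.214 ] yaw shares -0.0077 rad -0.012
```

Emit:
jog_arm(
  plan=[
    {"translation":[0.002,-0.002,0.06],"yaw":0},
    {"translation":[0,0,0.06],"yaw":0},
    {"translation":[0,0,0.05],"yaw":0},
    {"translation":[0,0,0.03],"yaw":0},
    {"translation":[0,0,0.014],"yaw":0},
    {"translation":[0,0,0],"yaw":0},
    {"translation":[0,0,0],"yaw":0},
  ],
)

```text
time_s: 6.05
tcp_pos: [517.8, -44.8, 115.1]
tcp_rot: [0.74, -0.672, 0.0, -0.0]
force: [-0.8, -0.2, -0.5]
opening: 85.3
```

Emit:
jog_arm(
  plan=[
    {"translation":[0,0,0],"yaw":0},
    {"translation":[0,0,0],"yaw":0},
    {"translation":[0,0,0],"yaw":0},
    {"translation":[0,0,0],"yaw":0},
    {"translation":[0,0,0],"yaw":0},
    {"translation":[0,0,0],"yaw":0},
    {"translation":[0,0,0],"yaw":0},
    {"translation":[0,0,0],"yaw":0},
  ],
  grip=-1,
  squeeze=40,
)

```text
time_s: 7.05
tcp_pos: [519.0, -44.6, 115.0]
tcp_rot: [0.74, -0.672, 0.001, -0.001]
force: [5.9, 2.4, -2.0]
opening: 14.3
```

```bash
python3 - <<'E'
from h import *
go([517.3,-44,115],0.105+np.pi)
p=cams.capture('side'); save(p,'knob1.png',(200,120,380,260),4.4)
E
```

```text
t 7.05 tcp [519.  -44.6 115. ] head -3.045 F [ 5.9  2.4 -2. ] op 14.3 j6 -1.894 tilt z [ 3.e-03  2.e-04 -1.e+00]
shift shares [-0.0019  0.004  -0.0001] yaw shares -0.0055 rad -0.009
```

View pics/knob1.png

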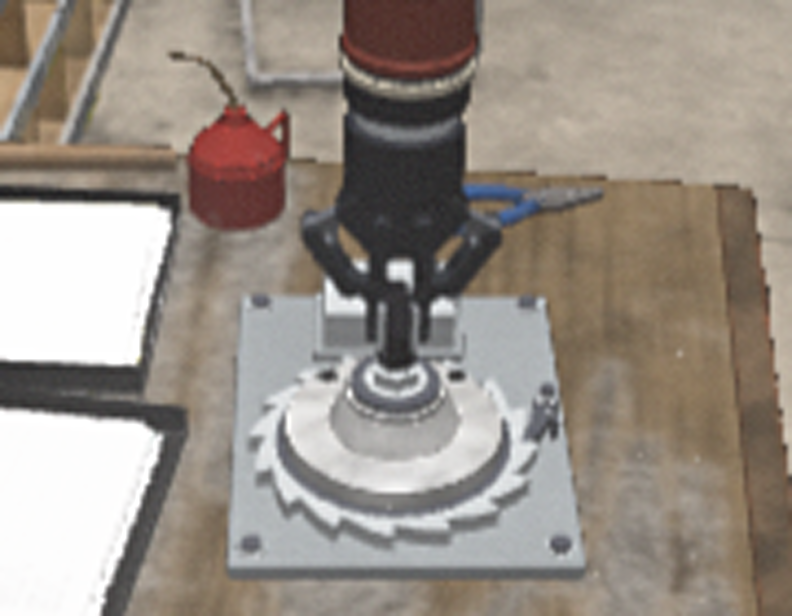

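Emit:
jog_arm(
  plan=[
    {"translation":[0,-0.003,0],"yaw":0.05},
    {"translation":[0,0,0],"yaw":0.1},
    {"translation":[0,0,0],"yaw":0.1},
    {"translation":[0,0,0],"yaw":0.1},
    {"translation":[0,0,0],"yaw":0.1},
    {"translation":[0,0,0],"yaw":0.1},
    {"translation":[0,0,0],"yaw":0.1},
    {"translation":[0,0,0],"yaw":0.1},
    {"translation":[0,0,0],"yaw":0.05},
    {"translation":[0,0,0],"yaw":0},
  ],
)

```text
time_s: 8.35
tcp_pos: [521.0, -45.8, 114.9]
tcp_rot: [-0.203, 0.979, -0.001, 0.002]
force: [8.2, -5.4, -5.8]
opening: 14.4
```

```bash
python3 - <<'E'
from h import *
go([519,-44,115],0.105+np.pi-1.67)
A=np.array([518.5,-44])
for n in ('top','side'):
    p=cams.capture(n)
    for l in('stud','stud_home'):
        for d in spotter.tip_of(p,l)[:2]:
            X=at_z(p,d['xy'],42); v=X[:2]-A; print(n,l,round(d['p'],2),X.round(1),'rad',np.hypot(*v).round(1),'ang',np.arctan2(v[1],v[0]).round(3))
E
```

```text
t 8.35 tcp [521.  -45.8 114.9] head 1.979 F [ 8.2 -5.4 -5.8] op 14.4 j6 -0.635 tilt z [ 0.0042 -0.0021 -1.    ]
shift shares [ 0.0028  0.0061 -0.0002] yaw shares 0.2564 rad 0.403
side stud 0.8 [429.6 -70.5  42. ] rad 92.8 ang -2.852
side stud_home 0.59 [423.5 -42.6  42. ] rad 95.0 ang 3.127
```

Emit:
jog_arm(
  plan=[
    {"translation":[0,0,0],"yaw":0.07},
    {"translation":[0,0,0],"yaw":0.08},
    {"translation":[0,0,0],"yaw":0.07},
    {"translation":[0,0,0],"yaw":0.04},
    {"translation":[0,0,0],"yaw":0},
    {"translation":[0,0,0],"yaw":0},
  ],
)

```text
time_s: 9.4
tcp_pos: [521.1, -46.6, 114.9]
tcp_rot: [-0.0, 1.0, -0.002, 0.002]
force: [8.3, -8.9, -7.6]
opening: 13.8
```

```bash
python3 - <<'E'
from h import *
go([520,-46,115],0.105+np.pi-1.67)
A=np.array([519.5,-45.5])
p=cams.capture('side'); save(p,'turn2.png',(200,140,380,270),4.4)
print(r.observe()['ft_torque'])
for l in('stud','stud_home'):
        for d in spotter.tip_of(p,l)[:2]:
            X=at_z(p,d['xy'],42); v=X[:2]-A; print(l,round(d['p'],2),X.round(1),d['xy'],'rad',np.hypot(*v).round(1),'ang',np.arctan2(v[1],v[0]).round(3))
E
```

```text
t 9.4 tcp [521.1 -46.6 114.9] head 1.572 F [ 8.3 -8.9 -7.6] op 13.8 j6 -0.228 tilt z [ 0.0044 -0.0036 -1.    ]
shift shares [ 0.0029  0.0014 -0.0002] yaw shares -0.0032 rad -0.005
[-1.58247629 -1.6215325   0.18524821]
stud 0.58 [434.9 -40.4  42. ] [316.5, 219.0] rad 84.8 ang 3.082
stud_home 0.63 [426.7 -37.   42. ] [319.2, 219.9] rad 93.2 ang 3.05
stud_home 0.58 [ 525.4 -239.8   42. ] [291.0, 179.7] rad 194.3 ang -1.54
```

View pics/turn2.png

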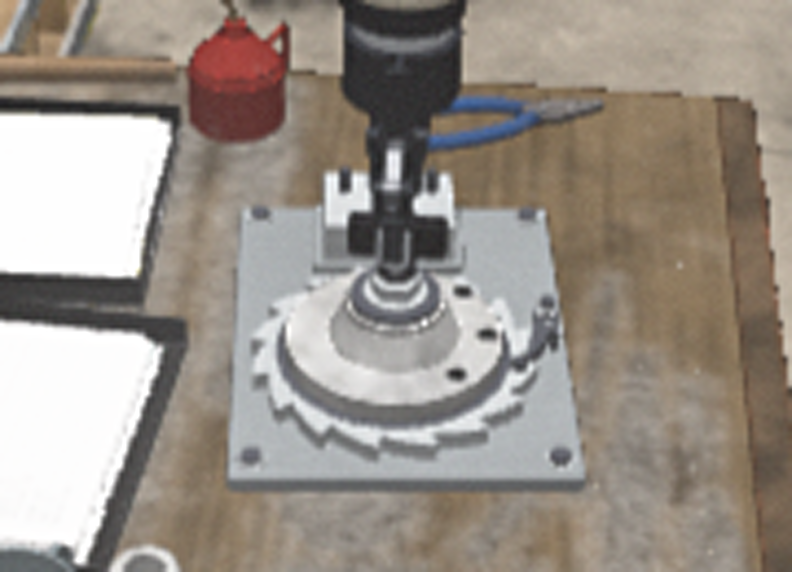

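Emit:
jog_arm(
  plan=[
    {"translation":[0,0,0],"yaw":0},
    {"translation":[0,0,0],"yaw":0},
    {"translation":[0,0,0],"yaw":0},
    {"translation":[0,0,0],"yaw":0},
    {"translation":[0,0,0],"yaw":0},
    {"translation":[0,0,0],"yaw":0},
    {"translation":[0,0,-0.05],"yaw":0},
    {"translation":[0,0,-0.1],"yaw":0},
    {"translation":[0,0,-0.1],"yaw":0},
    {"translation":[0,0,0],"yaw":0},
  ],
  grip=1,
)

```text
time_s: 10.8
tcp_pos: [520.4, -44.9, 217.4]
tcp_rot: [-0.001, 1.0, -0.001, 0.003]
force: [-0.4, 0.5, -0.9]
opening: 85.5
```

```bash
python3 - <<'E'
from h import *
go([538,266,120],1.295)
p=cams.capture('side'); save(p,'turn3.png',(200,140,380,270),4.4)
A=np.array([519.5,-45.5])
for l in('stud','stud_home'):
        for d in spotter.tip_of(p,l)[:2]:
            X=at_z(p,d['xy'],42); v=X[:2]-A; print(l,round(d['p'],2),X.round(1),d['xy'],'rad',np.hypot(*v).round(1),'ang',np.arctan2(v[1],v[0]).round(3))
E
```

```text
t 10.8 tcp [520.4 -44.9 217.4] head 1.573 F [-0.4  0.5 -0.9] op 85.5 j6 -0.228 tilt z [ 0.0053 -0.0012 -1.    ]
shift shares [-0.044   0.7775  0.2428] yaw shares 0.1767 rad 0.278
stud 0.59 [428.6 -41.1  42. ] [318.6, 219.0] rad 91.0 ang 3.093
```

View pics/turn3.png

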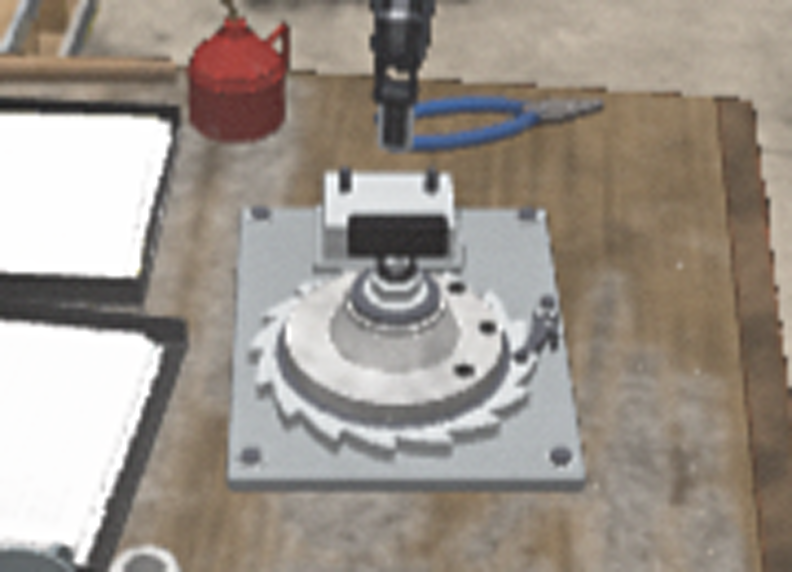

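```bash
cat >> h.py <<'E'
def avg(n,k=8):
    P=[cams.capture(n) for _ in range(k)]; p=dict(P[-1]); p['avg']=np.mean([q['color'].astype(float).mean(2) for q in P],0); return p
def blob(p,X,h=4):
    """darkness-weighted centroid near the projection of X, iterated; returns px, contrast"""
    u=proj(p,X)[0]
    for _ in range(5):
        c=np.round(u).astype(int); w=p['avg'][c[1]-h:c[1]+h+1,c[0]-h:c[0]+h+1]
        bg=np.percentile(w,60); d=np.clip(bg-w-0.25*(bg-w.min()),0,None)
        yy,xx=np.mgrid[-h:h+1,-h:h+1]; u=c+np.array([(d*xx).sum(),(d*yy).sum()])/d.sum()
    return u,bg-w.min()
E
python3 - <<'E'
from h import *
np.set_printoptions(precision=2,suppress=True)
M=np.array([[0,32,12],[0,-32,12],[92,0,12.]])
for n in('top','side'):
    p=avg(n); cv2.imwrite('pics/avg_'+n+'.png',p['avg']); np.save('avg_'+n+'.npy',p['avg'])
    x=np.array([531.,239,1.31])
    if n=='side':x=np.array([529.,236,1.31])
    for it in range(3):
        c,s=np.cos(x[2]),np.sin(x[2]); Rm=np.array([[c,-s],[s,c]])
        W=[]
        for m in M:
            X=np.r_[Rm@m[:2]+x[:2],m[2]]; u,k=blob(p,X,3); W.append(at_z(p,u,m[2])[:2]); 
            if it==2: print(n,m,u,k,W[-1])
        W=np.array(W); mc=M[:,:2].mean(0); wc=W.mean(0)
        H=(M[:,:2]-mc).T@(W-wc); a=np.arctan2(H[0,1]-H[1,0],H[0,0]+H[1,1]); c,s=np.cos(a),np.sin(a)
        t=wc-np.array([[c,-s],[s,c]])@mc; x=np.r_[t,a]
    print(n,'pose',t,a,'resid',(W-(M[:,:2]@np.array([[c,s],[-s,c]])+t)).round(2).tolist(),'grip',t+28*np.array([c,s]))
im=[]
for n,b in(('top',(160,180,230,250)),('side',(240,260,330,350))):
    a=np.load('avg_'+n+'.npy')[b[1]:b[3],b[0]:b[2]]; im.append(cv2.resize(a,(400,400),interpolation=cv2.INTER_CUBIC))
cv2.imwrite('pics/plate.png',np.hstack(im))
E
```

```text
top [ 0. 32. 12.] [195.96 226.76] 80.24999999999997 [494.38 253.21]
top [  0. -32.  12.] [203.3  206.91] 91.20000000000002 [558.56 231.26]
top [92.  0. 12.] [174.11 207.68] 85.55833333333332 [555.3  325.86]
top pose [526.11 241.11] 1.2395651071883018 resid [[-1.47, 1.69], [2.2, 0.56], [-0.73, -2.25]] grip [535.21 267.59]
side [ 0. 32. 12.] [283.12 301.09] 19.71666666666666 [509.9  260.89]
side [  0. -32.  12.] [266.01 296.64] 17.75 [554.62 250.66]
side [92.  0. 12.] [263.55 320.59] 57.80833333333332 [552.11 326.35]
side pose [530.94 249.68] 1.30876086389639 resid [[9.88, 2.92], [-7.22, 9.27], [-2.66, -12.19]] grip [538.19 276.72][ WARN:0@8.389] global loadsave.cpp:1063 imwrite_ Unsupported depth image for selected encoder is fallbacked to CV_8U.
```

View pics/plate.png

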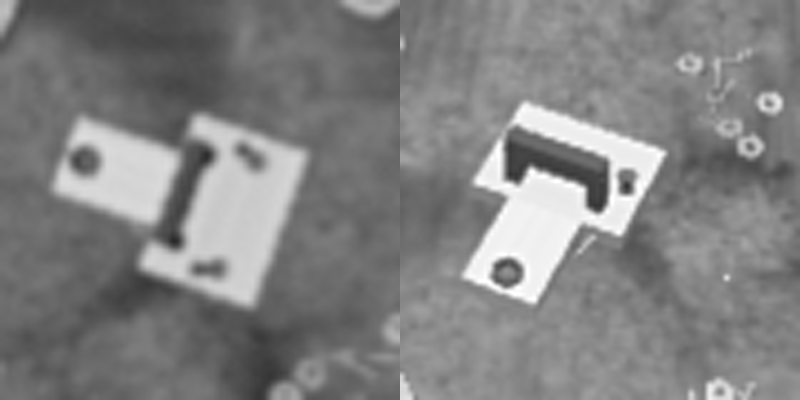

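```bash
cat > fit.py <<'E'
from h import *
from scipy.optimize import minimize
def poly(x,y,a,rear,z):
    m=np.array([[-rear,46],[68-rear,46],[68-rear,22],[130-rear,22],[130-rear,-22],[68-rear,-22],[68-rear,-46],[-rear,-46]],float)
    c,s=np.cos(a),np.sin(a); W=m@np.array([[c,s],[-s,c]])+[x,y]; return np.c_[W,np.full(8,z)]
def fitplate(p,x0,z,excl=40,S=8,h=46):
    u=proj(p,[[*(np.array(x0[:2])+28*np.array([np.cos(x0[2]),np.sin(x0[2])])),z]])[0].astype(int)
    x1,y1=u-h; im=cv2.resize(p['avg'][y1:y1+2*h,x1:x1+2*h],None,fx=S,fy=S,interpolation=cv2.INTER_CUBIC)
    def ren(v):
        P=(proj(p,poly(*v,z))-[x1,y1]+0.5)*S-0.5
        m=np.zeros(im.shape,np.float32); cv2.fillPoly(m,[np.round(P*16).astype(np.int32)],1,cv2.LINE_AA,4); return cv2.GaussianBlur(m,(0,0),S*0.6)
    m0=ren(x0); fg=np.percentile(im[m0>.9],60); bg=np.median(im[m0<.1]); t=np.clip((im-bg)/(fg-bg),-.3,1.1)
    near=cv2.dilate((m0>.5).astype(np.uint8),np.ones((5*S,5*S)))-cv2.erode((m0>.5).astype(np.uint8),np.ones((5*S,5*S)))
    f=lambda v:(np.clip(np.abs(ren(v)-t),0,.6)*near).sum()/near.sum()
    sim=np.array([x0]+[np.array(x0)+d for d in np.diag([4,4,.06,4])])
    s=minimize(f,x0,method='Nelder-Mead',options=dict(initial_simplex=sim,xatol=.02,fatol=1e-6,maxiter=400)); return s.x,s.fun
E
python3 - <<'E'
from fit import *
np.set_printoptions(precision=2,suppress=True)
for n in('top','side'):
    p=cams.capture(n); p['avg']=np.load('avg_'+n+'.npy')
    v,f=fitplate(p,[529,239,1.27,22],12); c=np.array([np.cos(v[2]),np.sin(v[2])])
    print(n,v,f,'grip',v[:2]+28*c,'bush',v[:2]+92*c, 'bushblob',at_z(p,dict(top=(175.05,208),side=(264.3,321))[n],12))
E
```

```text
top [526.04 238.67   1.24  27.02] 0.09034026297392342 grip [535.02 265.19] bush [555.54 325.82] bushblob [554.27 322.77  12.  ]
side [522.14 242.71   1.24  27.49] 0.09678651208587583 grip [531.3  269.17] bush [552.23 329.65] bushblob [550.15 327.38  12.  ]
```

Emit:
jog_arm(
  plan=[
    {"translation":[-0.004,0.1,0],"yaw":0},
    {"translation":[-0.006,0.14,0],"yaw":0},
    {"translation":[-0.006,0.14,0],"yaw":0},
    {"translation":[-0.006,0.14,0],"yaw":0},
    {"translation":[-0.006,0.14,0],"yaw":0},
    {"translation":[-0.006,0.11,0.05],"yaw":0},
    {"translation":[0,0,0.1],"yaw":0.1},
    {"translation":[0,0,0.1],"yaw":0.1},
    {"translation":[0,0,0.04],"yaw":0.012},
    {"translation":[0,0,0],"yaw":0},
    {"translation":[0,0,0],"yaw":0},
  ],
)

```text
time_s: 13.22
tcp_pos: [532.8, 263.7, 100.1]
tcp_rot: [0.164, 0.986, 0.001, 0.001]
force: [0.2, 0.3, 0.3]
opening: 85.6
```

```bash
python3 - <<'E'
from h import *
go([534,263.5,22],1.24)
p=cams.capture('side'); save(p,'plate2.png',(230,240,340,340),6)
E
```

```text
t 13.225 tcp [532.8 263.7 100.1] head 1.241 F [0.2 0.3 0.3] op 85.6 j6 0.666 tilt z [ 2.2e-03  8.0e-04 -1.0e+00]
shift shares [-0.0027  0.0002  0.1952] yaw shares 0.0007 rad 0.001
```

View pics/plate2.png

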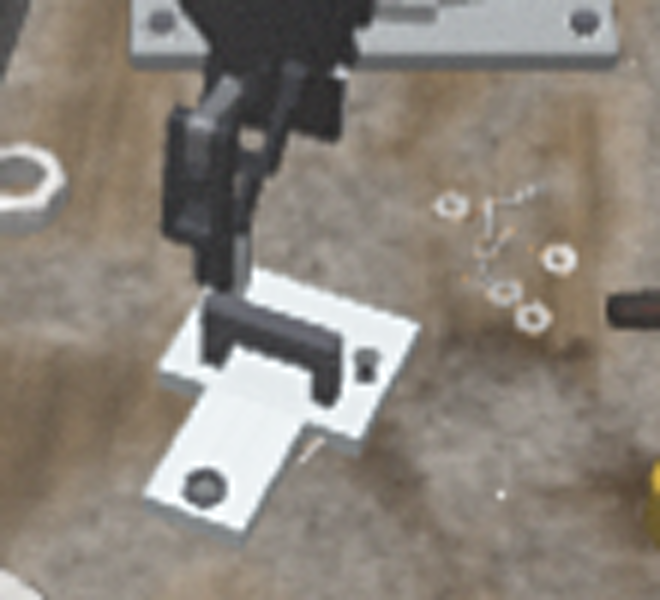

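```bash
python3 - <<'E'
from h import *
np.set_printoptions(precision=1,suppress=True)
t=np.array([.325,.946,0]);B=np.array([532.8,263.7,0])
for n in ('side','top'):
    p=cams.capture(n)
    q=lambda X:((proj(p,[X])[0])+.5-[230,240])*6
    for X in (B+[0,0,100],B+[0,0,50],B+[0,0,50]-31*np.array([.946,-.325,0]),B+[0,0,50]+31*np.array([.946,-.325,0]),B+t*47+[0,0,113],B-t*47+[0,0,113]): print(n,X,q(X))
    if n=='top': print(at_z(p,(0,0),0))
E
```

```text
side [532.8 263.7 100. ] [269. 225.]
side [532.8 263.7  50. ] [267.9 309.3]
side [503.5 273.8  50. ] [336.7 333.3]
side [562.1 253.6  50. ] [200.2 285.7]
side [548.1 308.2 113. ] [218.8 282.5]
side [517.5 219.2 113. ] [316.7 127. ]
top [532.8 263.7 100. ] [-248.5 -168. ]
top [532.8 263.7  50. ] [-231.2 -156.5]
top [503.5 273.8  50. ] [-252.  -100.8]
top [562.1 253.6  50. ] [-210.4 -212.1]
top [548.1 308.2 113. ] [-340.  -202.1]
top [517.5 219.2 113. ] [-165.9 -140. ]
[1323.2 1021.3    0. ]
```

Emit:
jog_arm(
  plan=[
    {"translation":[0,0.003,0.06],"yaw":0},
    {"translation":[0,0,0.06],"yaw":0},
    {"translation":[0,0,0.04],"yaw":0},
    {"translation":[0,0,0.025],"yaw":0},
    {"translation":[0,0,0.01],"yaw":0},
    {"translation":[0,0,0],"yaw":0},
  ],
)

```text
time_s: 14.12
tcp_pos: [532.3, 264.7, 20.8]
tcp_rot: [0.165, 0.986, 0.0, 0.0]
force: [0.4, 0.1, -1.1]
opening: 85.5
```

Emit:
jog_arm(
  plan=[
    {"translation":[0,0,0],"yaw":0},
    {"translation":[0,0,0],"yaw":0},
    {"translation":[0,0,0],"yaw":0},
    {"translation":[0,0,0],"yaw":0},
    {"translation":[0,0,0],"yaw":0},
    {"translation":[0,0,0],"yaw":0},
    {"translation":[0,0,0],"yaw":0},
    {"translation":[0,0,0],"yaw":0},
  ],
  grip=-1,
  squeeze=60,
)

```text
time_s: 15.12
tcp_pos: [532.2, 264.7, 20.7]
tcp_rot: [0.165, 0.986, 0.0, 0.0]
force: [-1.4, 1.4, 5.5]
opening: 11.2
```

Emit:
jog_arm(
  plan=[
    {"translation":[0,0,-0.03],"yaw":0},
    {"translation":[0,0,-0.07],"yaw":0},
    {"translation":[0,0,-0.1],"yaw":0},
    {"translation":[0,0,-0.1],"yaw":0},
    {"translation":[0,0,-0.03],"yaw":0},
    {"translation":[0,0,0],"yaw":0},
    {"translation":[0,0,0],"yaw":0},
  ],
)

```text
time_s: 16.0
tcp_pos: [530.9, 264.1, 150.6]
tcp_rot: [0.165, 0.986, -0.001, -0.001]
force: [0.5, 0.0, -6.4]
opening: 11.0
```

```bash
python3 - <<'E'
from h import *
go([534,263.5,150],1.24)
im=[]
for n,b,b2 in(('top',(315,190,365,240),(155,180,225,250)),('side',(255,150,325,220),(225,240,325,340))):
    p=avg(n); np.save('j_'+n+'.npy',p['avg'])
    f=lambda b:cv2.resize(p['avg'][b[1]:b[3],b[0]:b[2]],(400,300) if 0 else (300,300),interpolation=cv2.INTER_CUBIC)
    im.append(np.hstack([f(b),f(b2)]))
    for l in('stud',): print(n,l,[(round(d['p'],2),d['xy']) for d in spotter.tip_of(p,l)[:2]])
cv2.imwrite('pics/pins.png',np.vstack(im).clip(0,255).astype(np.uint8))
E
```

```text
t 16.0 tcp [530.9 264.1 150.6] head 1.239 F [ 0.5  0.  -6.4] op 11.0 j6 0.67 tilt z [-0.003  -0.0011 -1.    ]
shift shares [-0.0079  0.001   0.0015] yaw shares -0.0004 rad -0.001
top stud [(0.95, [288.7, 246.0])]
side stud [(0.78, [316.1, 216.4]), (0.58, [274.7, 261.4])]
```

View pics/pins.png

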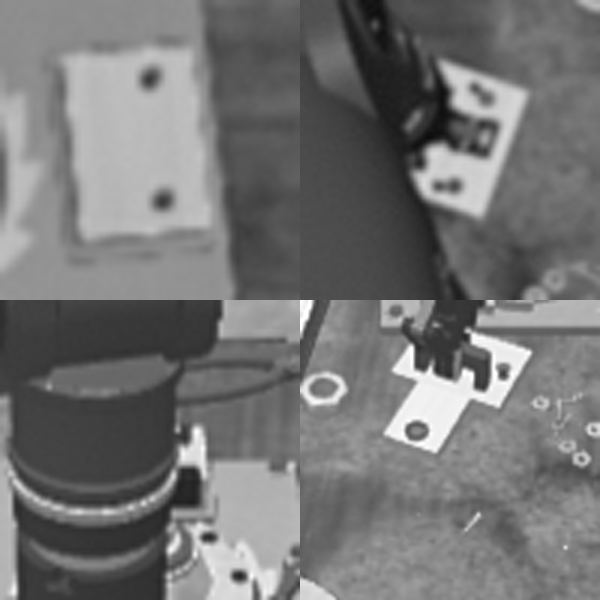

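```bash
python3 - <<'E'
from h import *
np.set_printoptions(precision=2,suppress=True)
def rep(n,pts,z,p,h):
    W=[]
    for X in pts:
        u,k=blob(p,np.array(X),h); W.append(at_z(p,u,z)); print(n,u,k,W[-1])
    W=np.array(W); d=W[0]-W[1]; print('  mid',W.mean(0),'dist',np.hypot(*d[:2]),'yaw',np.arctan2(-d[1],-d[0])*1, 'x-dir',np.arctan2(d[0],-d[1]))
for f in('j_top','avg_top','avg_side'):
    n=f.split('_')[1]; p=cams.capture(n); p['avg']=np.load(f+'.npy'); rep(f,[[560,-202,70],[500,-196,70]],70,p,3 if n=='top' else 4)
# stud & corner screws for jig pose
p=cams.capture('top'); p['avg']=np.load('j_top.npy')
u=[at_z(p,(288.7,246.0),42)]; print('stud top',u)
C=[]
for px in((346,134),(620,110),(365,340),(643,313)):
    X=at_z(p,(150+px[0]/3.2-.5,150+px[1]/3.2-.5),18); b,k=blob(p,X,3); C.append(at_z(p,b,18)); print(b,k,C[-1])
C=np.array(C); print('centre',C.mean(0),'dirs',np.linalg.norm(C[0]-C[1]),np.linalg.norm(C[0]-C[2]))
d=(C[1]-C[0])+(C[3]-C[2]); e=(C[0]-C[2])+(C[1]-C[3]); print('yaw',np.arctan2(d[0],-d[1]),np.arctan2(e[1],e[0]))
E
```

```text
j_top [339.58 202.6 ] 115.99166666666665 [ 568.28 -198.64   70.  ]
j_top [341.72 222.99] 115.11666666666667 [ 505.07 -204.92   70.  ]
  mid [ 536.68 -201.78   70.  ] dist 63.515023371909734 yaw -3.0426103565223284 x-dir 1.6697786238623613
avg_top [339.57 202.59] 115.38333333333335 [ 568.3  -198.62   70.  ]
avg_top [341.72 223.  ] 114.44166666666663 [ 505.04 -204.91   70.  ]
  mid [ 536.67 -201.77   70.  ] dist 63.5662012635185 yaw -3.0425579404155623 x-dir 1.6698310399691279
avg_side [277.63 180.05] 77.04166666666669 [ 566.43 -191.96   70.  ]
avg_side [298.   178.82] 108.79166666666666 [ 501.17 -206.46   70.  ]
  mid [ 533.8  -199.21   70.  ] dist 66.84460279643598 yaw -2.9229806319655927 x-dir 1.7894083484190972
stud top [array([434.43, -42.95,  42.  ])]
[257.89 191.95] 68.99166666666666 [607.6   56.27  18.  ]
[343.37 184.35] 60.358333333333334 [ 634.9  -217.83   18.  ]
[263.73 255.79] 72.34166666666664 [404.    35.09  18.  ]
[350.23 247.54] 63.24166666666666 [ 432.3  -238.42   18.  ]
centre [519.7  -91.22  18.  ] dirs 275.45511372630835 204.70028344466505
yaw 0.10117774126390522 0.10248196910499134
```

Emit:
jog_arm(
  plan=[
    {"translation":[0,0,-0.07],"yaw":-0.075},
    {"translation":[0,0,-0.06],"yaw":-0.1},
    {"translation":[0,0,0],"yaw":-0.1},
    {"translation":[0,0,0],"yaw":0},
    {"translation":[0.006,-0.06,0],"yaw":0},
    {"translation":[0.011,-0.12,0],"yaw":0},
    {"translation":[0.012,-0.13,0],"yaw":0},
    {"translation":[0.012,-0.13,0],"yaw":0},
    {"translation":[0.012,-0.13,0],"yaw":0},
    {"translation":[0.012,-0.13,0],"yaw":0},
    {"translation":[0.012,-0.13,0],"yaw":0},
    {"translation":[0.012,-0.12,0],"yaw":0},
    {"translation":[0.008,-0.09,0],"yaw":0},
    {"translation":[0.005,-0.05,0],"yaw":0},
    {"translation":[0,0,0],"yaw":0},
    {"translation":[0,0,0],"yaw":0},
  ],
)

```text
time_s: 19.1
tcp_pos: [535.1, -172.2, 204.3]
tcp_rot: [-0.05, 0.999, 0.0, -0.0]
force: [-0.1, -0.5, -5.5]
opening: 11.0
```

```bash
python3 - <<'E'
from h import *
go([533.9,-173.9,118],1.671)
E
```

```text
t 19.1 tcp [ 535.1 -172.2  204.3] head 1.671 F [-0.1 -0.5 -5.5] op 11.0 j6 -0.542 tilt z [-6.e-04  8.e-04 -1.e+00]
shift shares [ 0.0032 -0.004   0.2157] yaw shares 0.0 rad 0.0
```

Emit:
jog_arm(
  plan=[
    {"translation":[0.003,-0.004,0.06],"yaw":0},
    {"translation":[0,0,0.08],"yaw":0},
    {"translation":[0,0,0.05],"yaw":0},
    {"translation":[0,0,0.025],"yaw":0},
    {"translation":[0,0,0],"yaw":0},
    {"translation":[0,0,0],"yaw":0},
  ],
)

```text
time_s: 19.85
tcp_pos: [534.9, -175.0, 119.4]
tcp_rot: [-0.05, 0.999, -0.0, 0.001]
force: [1.1, -0.1, -6.1]
opening: 10.7
```

```bash
python3 - <<'E'
from h import *
go([533.9,-173.9,118],1.671)
im=[]
for n,b in(('top',(295,185,365,255)),('side',(255,150,325,220))):
    p=avg(n); np.save('h_'+n+'.npy',p['avg'])
    im.append(cv2.resize(p['avg'][b[1]:b[3],b[0]:b[2]],(400,400),interpolation=cv2.INTER_CUBIC))
cv2.imwrite('pics/hover.png',np.hstack(im).clip(0,255).astype(np.uint8))
E
```

```text
t 19.85 tcp [ 534.9 -175.   119.4] head 1.672 F [ 1.1 -0.1 -6.1] op 10.7 j6 -0.547 tilt z [ 1.3e-03 -6.0e-04 -1.0e+00]
shift shares [0.0022 0.0029 0.0036] yaw shares 0.0005 rad 0.001
```

View pics/hover.png

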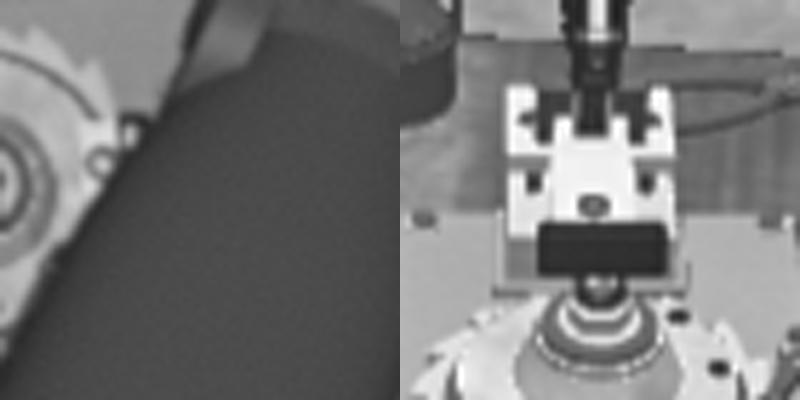

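```bash
python3 - <<'E'
from h import *
np.set_printoptions(precision=2,suppress=True)
p=cams.capture('side'); p['avg']=np.load('h_side.npy')
def pk(cx,cy,z,h=3):
    px=np.array([255+(cx-400+.5)/5.714-.5,150+(cy+.5)/5.714-.5]); X=at_z(p,px,z); u,k=blob(p,X,h); W=at_z(p,u,z); print((cx,cy),u,round(k),W,'raw',X[:2]); return W
z=119.2-20.7+12
b=pk(594,205,z); p1=pk(533,180,69); p2=pk(645,180,69)
h1=pk(526,120,z,2); h2=pk(652,120,z,2)
m=(p1+p2)/2; print('pins mid',m,'holes mid',(h1+h2)/2)
t=np.array([-.0998,.995]); l=np.array([-.995,-.0998])   # plate x, plate y (seated)
print('bush lateral rel pins',l@(b-m)[:2],'along',t@(b-m)[:2],'holes lateral',l@((h1+h2)/2-m)[:2])
o=r.observe(); g=o['tcp_pos'][:2]; print('tcp lateral rel top-cam rest',l@(g-np.array([536.68,-201.78])),'along',t@(g-np.array([536.68,-201.78])))
E
```

```text
(594, 205) [288.25 192.89] 8 [524.02 -69.71 110.5 ] raw [ 525.97 -108.02]
(533, 180) [277.8  180.39] 149 [ 565.85 -191.57   69.  ] raw [ 565.27 -187.62]
(645, 180) [297.81 180.58] 120 [ 501.25 -197.74   69.  ] raw [ 502.2  -194.74]
(526, 120) [279.8  170.88] 42 [ 559.42 -185.01  110.5 ] raw [ 569.55 -185.52]
(652, 120) [296.08 170.86] 28 [ 508.07 -190.99  110.5 ] raw [ 499.89 -193.48]
pins mid [ 533.55 -194.66   69.  ] holes mid [ 533.75 -188.    110.5 ]
bush lateral rel pins -2.9921287540428123 along 125.27557938970867 holes lateral -0.8583398238845414
tcp lateral rel top-cam rest -0.22455493255300502 along 26.879969671592317
```

Emit:
jog_arm(
  plan=[
    {"translation":[0.0035,0.003,0.01],"yaw":0},
    {"translation":[0,0,0.015],"yaw":0},
    {"translation":[0,0,0.012],"yaw":0},
    {"translation":[0,0,0],"yaw":0},
    {"translation":[0,0,0],"yaw":0},
  ],
)

```text
time_s: 21.32
tcp_pos: [532.8, -174.0, 103.7]
tcp_rot: [-0.05, 0.999, -0.0, 0.0]
force: [-0.4, 0.2, -5.4]
opening: 11.2
```

Emit:
jog_arm(
  plan=[
    {"translation":[0,0,0.005],"yaw":0},
    {"translation":[0,0,0.004],"yaw":0},
    {"translation":[0,0,0],"yaw":0},
    {"translation":[0,0,0],"yaw":0},
  ],
)

```text
time_s: 21.82
tcp_pos: [532.7, -173.9, 100.1]
tcp_rot: [-0.05, 0.999, 0.0, -0.0]
force: [0.3, 0.1, -5.4]
opening: 11.1
```

Emit:
jog_arm(
  plan=[
    {"translation":[0,0,0.004],"yaw":0},
    {"translation":[0,0,0],"yaw":0},
    {"translation":[0,0,0],"yaw":0},
  ],
)

```text
time_s: 22.2
tcp_pos: [532.7, -173.9, 98.5]
tcp_rot: [-0.05, 0.999, -0.0, -0.0]
force: [0.1, 1.1, -5.4]
opening: 10.8
```

Emit:
jog_arm(
  plan=[
    {"translation":[0,0,0.004],"yaw":0},
    {"translation":[0,0,0],"yaw":0},
    {"translation":[0,0,0],"yaw":0},
  ],
)

```text
time_s: 22.58
tcp_pos: [532.7, -173.9, 96.9]
tcp_rot: [-0.05, 0.999, 0.0, -0.0]
force: [0.0, 0.5, -6.3]
opening: 10.7
```

Emit:
jog_arm(
  plan=[
    {"translation":[0,0,0.004],"yaw":0},
    {"translation":[0,0,0],"yaw":0},
    {"translation":[0,0,0],"yaw":0},
  ],
)

```text
time_s: 22.95
tcp_pos: [532.7, -173.9, 95.3]
tcp_rot: [-0.05, 0.999, 0.0, -0.0]
force: [-0.2, 0.6, -5.9]
opening: 10.8
```

Emit:
jog_arm(
  plan=[
    {"translation":[0,0,0.004],"yaw":0},
    {"translation":[0,0,0.004],"yaw":0},
    {"translation":[0,0,0],"yaw":0},
    {"translation":[0,0,0],"yaw":0},
  ],
)

```text
time_s: 23.45
tcp_pos: [532.7, -174.0, 92.1]
tcp_rot: [-0.05, 0.999, -0.0, -0.0]
force: [0.7, 0.2, -5.5]
opening: 11.0
```

Emit:
jog_arm(
  plan=[
    {"translation":[0,0,0.005],"yaw":0},
    {"translation":[0,0,0.005],"yaw":0},
    {"translation":[0,0,0],"yaw":0},
    {"translation":[0,0,0],"yaw":0},
  ],
)

```text
time_s: 23.95
tcp_pos: [532.7, -174.0, 88.1]
tcp_rot: [-0.05, 0.999, -0.0, -0.0]
force: [0.1, 0.5, -5.1]
opening: 11.1
```

Emit:
jog_arm(
  plan=[
    {"translation":[0,0,0.005],"yaw":0},
    {"translation":[0,0,0.005],"yaw":0},
    {"translation":[0,0,0.005],"yaw":0},
    {"translation":[0,0,0],"yaw":0},
    {"translation":[0,0,0],"yaw":0},
  ],
)

```text
time_s: 24.58
tcp_pos: [532.7, -174.0, 82.1]
tcp_rot: [-0.05, 0.999, 0.0, 0.0]
force: [0.1, -0.2, -5.5]
opening: 10.8
```

Emit:
jog_arm(
  plan=[
    {"translation":[0,0,0.003],"yaw":0},
    {"translation":[0,0,0.003],"yaw":0},
    {"translation":[0,0,0],"yaw":0},
    {"translation":[0,0,0],"yaw":0},
  ],
)

```text
time_s: 25.08
tcp_pos: [532.7, -174.0, 79.7]
tcp_rot: [-0.05, 0.999, -0.0, -0.0]
force: [-0.8, -0.4, -5.4]
opening: 11.0
```

Emit:
jog_arm(
  plan=[
    {"translation":[0,0,0.002],"yaw":0},
    {"translation":[0,0,0.001],"yaw":0},
    {"translation":[0,0,0],"yaw":0},
    {"translation":[0,0,0],"yaw":0},
  ],
)

```text
time_s: 25.58
tcp_pos: [532.7, -174.0, 78.8]
tcp_rot: [-0.05, 0.999, -0.0, 0.0]
force: [-1.9, 0.9, 0.2]
opening: 11.0
```

```bash
python3 - <<'E'
from h import *
go([532.7,-174,78.5],1.671)
p=cams.capture('side'); save(p,'seat.png',(240,150,340,225),7)
E
```

```text
t 25.575 tcp [ 532.7 -174.    78.8] head 1.671 F [-1.9  0.9  0.2] op 11.0 j6 -0.547 tilt z [ 2.e-04 -1.e-04 -1.e+00]
shift shares [ 0.0001 -0.0001  0.0007] yaw shares 0.0003 rad 0.0
```

View pics/seat.png

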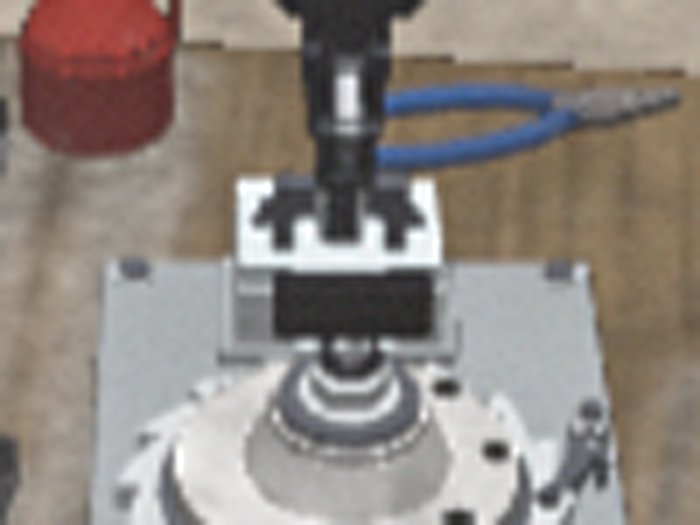

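Emit:
jog_arm(
  plan=[
    {"translation":[0,0,0],"yaw":0},
    {"translation":[0,0,0],"yaw":0},
    {"translation":[0,0,0],"yaw":0},
    {"translation":[0,0,0],"yaw":0},
    {"translation":[0,0,0],"yaw":0},
    {"translation":[0,0,0],"yaw":0},
    {"translation":[0,0,0],"yaw":0},
    {"translation":[0,0,-0.03],"yaw":0},
    {"translation":[0,0,-0.08],"yaw":0},
    {"translation":[0,0,-0.12],"yaw":0},
    {"translation":[0,0,-0.12],"yaw":0},
    {"translation":[0,0,-0.05],"yaw":0},
    {"translation":[0,0,0],"yaw":0},
    {"translation":[0,0,0],"yaw":0},
  ],
  grip=1,
)

```text
time_s: 27.38
tcp_pos: [532.3, -173.7, 237.9]
tcp_rot: [-0.05, 0.999, 0.0, -0.0]
force: [-0.1, -0.5, -0.8]
opening: 85.3
```

```bash
python3 - <<'E'
from h import *
go([532.7,-174,240],1.671)
p=cams.capture('side'); save(p,'end.png',(240,150,340,225),7)
E
```

```text
t 27.375 tcp [ 532.3 -173.7  237.9] head 1.671 F [-0.1 -0.5 -0.8] op 85.3 j6 -0.547 tilt z [-9.e-04  4.e-04 -1.e+00]
shift shares [-0.001  -0.0008 -0.0053] yaw shares 0.0003 rad 0.0
```

View pics/end.png

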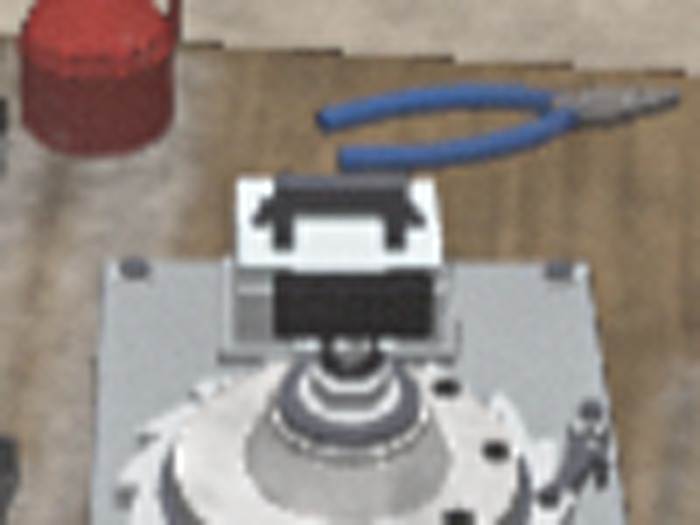

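```bash
python3 - <<'E'
from h import *
print(r.close_job())
E
```

```text
the job is handed in; nothing more can be done
None
```

The jig is set at the stud's tooth, the bush plate is seated on its rest, and the job was handed in at about 27.4 s of the 67 s allowed.

**Index wheel:** I turned the knob clockwise 1.67 rad, which is four teeth plus about 0.1 rad past the seat, then let go. The wheel settled back, and the side view shows the stud just clockwise of the pawl's nose. I judged the pawl to be down from that picture and from the spring-back; I did not measure its angle.

**Bush plate:** I gripped it by its bar and lowered it over both dowel pins in small steps. There was no contact force until the rest took its weight, at TCP height 78.8 mm as expected. After I released it, the last picture shows it flat on the block with the arm clear and the force near zero.

**Checks that disagreed or were not made:**
- The side camera read about 3 mm different from the top camera in x. I used the top camera because it agreed with the wheel axis felt at the knob.
- Automatic spotting of the dowel holes and bush was unreliable, so I read those positions by eye from the enlarged pictures.
- The bush's final distance from its place is inferred from the pins being through and the seat height, because the knob hid it at the end.
- The bystanders were not measured again at the end; nothing came near them.

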